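# Cure a painted panel's varnished edge at the bench lamp

### The arm

A 7-joint arm with a two-finger parallel gripper is mounted at the origin on the work surface. World frame = base frame: x ahead of the robot, y to its left, z up, the work surface at z = 0. Lengths are in mm, angles in rad, forces in N, time in s.
With the tool pointing down it reaches from about 350 to 900 mm from the base axis. Payload 8.1 kg.
Tool frame: the origin (TCP) lies between the finger pads; the fingertips stand env.finger_overhang ahead of it and the grasp point (between the pads) lies 8 mm behind it (env.finger_overhang is the distance from the TCP to the fingertips, in mm); z points along the fingers, y is the direction in which the jaws open and shut (so a half turn about z gives the same grasp; the last joint's range is limited). The gripper opens to 85 mm and grips with 20 to 120 N. Pads are 22 mm wide; open, the fingers measure 114 mm over their backs; the gripper's body (76 mm by 85 mm) begins 54 mm behind the grasp point. The pads swing forward as they close: fully open they stand 13 mm farther back than shut.
Start: joints at [1.023, 0.434, 0.025, 1.573, -0.012, 1.134, -0.075], TCP at [268.903, -564.209, 242.323] pointing down, gripper open.
Joint ranges: [-2.62, 2.62], [-0.44, 2.09], [-1.27, 1.32], [0.08, 2.57], [-1.32, 4.46], [0.12, 2], [-2.74, 2.74]. Speed limits (rad/s): [2.22, 2.22, 3.01, 3.01, 3.14, 3.14, 3.14].

### API

Orientations are given as a 3x3 rotation matrix whose columns are the frame's x, y, z axes.
In Python, from station import env gives the robot as it stands.
- The arm moves only by the tool send_rows, never from a script. Its argument "moves" is a list of rows, each an object with "translation": the shift along the world's x, y, z normalised to -1 to 1, where 1 is 0.025 m, a list of three; "yaw": the turn about the world's z normalised to -1 to 1, where 1 is 0.08 rad. In form: [{"translation": [dx, dy, dz], "yaw": yaw}, ...]. A call has 1 to 8 rows; each row shifts and turns the commanded pose from where the row before left it; what a row does not reach is not made up. A row lasts 1/8 s, in which the tool goes at most 62.5 mm and 10.7 degrees, less where a joint would pass 70% of its speed; a pose out of reach is approached as far as the arm can. A call with a number of a shift or a turn outside -1 to 1 is refused whole. A call with a gripper value outside its range is refused whole. "gripper" is the opening, from 0 (shut) to 1 (fully open), set as the call begins (left out, the last holds). The fingers move at their own pace and stop on an object; the grip force is fixed at half the most. Time passes only in rows, so rows that do not move let the fingers close. It gives the time, the measured TCP pose, the force and the opening at its end, in the units of the state.
- env.observe(): the state, without advancing time (a new reading comes with each control period).
- env.snapshot(name): name is "scene" or "top"; returns (picture, depth): 420x560x3 uint8, red, green, blue; 420x560 float32, mm along the optical axis (not along the pixel's ray), 0 where there is no reading.
- env.calibration(name): a dict with "vertical_fov" (degrees; the focal length in pixels is half the picture's height over the tangent of half this angle, whatever the lens; pixels are square), "cx", "cy" (the principal point, pixels), "xyz" and "attitude" of the camera in the world. Camera axes: x right, y up, looking along -z (the intrinsics and any distortion apply to the point x, -y, -z); pixel columns grow to the right and rows downward; lengths in mm; the calibration is good to about 2 mm. A picture is of the moment at which its call begins. calibration takes no time and is no camera call.
- env.job_done(): hands the job in, once; it reports no verdict.
The state is a dict: "clock": time; "qpos": joint angles; "joint_velocities": joint speeds; "joint_torque": joint torques, N m; "position": TCP position; "orientation": TCP orientation; "contact_force": force on the tool from outside, world axes, zero at the start; "moment": the same for the moment, N m; "grip_width": finger opening in mm.
Only numpy, scipy, OpenCV 4.12 (cv2) and the standard library are available. Lean on these libraries where they do the work, as an engineer would, in place of code of your own. Each camera call takes 0.05 s, during which the arm holds its last target. There are 200 camera calls.

### The job

Flip the lamp switch on the bench over to its on side, the side with the green mark. Then put the yellow-faced panel, painted face up, lengthwise into the tray of the edge-curing station and push it against the red sprung plunger until its end rests against both brass stops; the spring throws it back if you let go, so finish while still holding it there, firmly against the stops but without forcing it. Leave the other two panels, the bottles, the jar, the cup and the brush where they are.

Things in the scene. Friction and masses are not known exactly. Their poses are not given: they have to be found in the camera images.
- yellow_panel: the panel to cure: a deep-edge wooden block 80 mm long (its x) x 50 mm wide (its y) x 44 mm high, about 0.11 kg, yellow painted top with one off-white dot, bare light wood sides. Lies flat on the table, painted face up. Origin: centre of its underside. Either short end may lead into the station.
- station: edge-curing station, fixed. Origin on the table, on its centre line; +x is the pushing direction. Aluminium tray x -110 to 50 mm, top 6 mm above the table; two grey rails, inner faces y +-29, tops 12 mm high, open at the -x end. White lamp housing x 58 to 133, y +-55, 58 high. With the panel's end on the stops its centre is at x 10 mm, y 0, underside z 6.
- stops: the two fixed brass stops of the station (origin and axes the same as the station's): 10 mm wide blocks at y = +-20 mm, 13 to 39 mm above the table, their faces at x = 50 mm. The panel's leading end must rest on them.
- stop_face (a point): point midway between the two stops in the plane of their faces, 28 mm above the table
- tray_floor (a point): the tray's upper surface above the station's origin (6 mm above the table); axes as the station's
- plunger_tip (a point): centre of the front face of the red plunger (16 mm diameter), 28 mm above the table; at rest it stands 28 mm in front of the stop faces (station x = 22 mm)
- plunger (a joint): how far the plunger is pushed in, m: 0 at rest, 0.028 when the panel's end is on the stops. The spring pushes back with 3.5 N at rest and 10.5 N at 0.028 (250 N/m); the panel's friction on the tray adds about 1 N, more if it is pressed down. A few newtons more hold it on the stops.
- switch_base: the lamp switch box, fixed to the table: 100 (x) x 85 (y) x 28 mm high, grey, with a black mark at its -x end (off) and a green mark at its +x end (on); two dark lugs beside the lever reach 48 mm high. Origin: centre of its underside.
- switch_pivot (a point): the lever's hinge axis (along the switch box's y), 40 mm above the table over the box's origin
- switch_tip (a point): centre of the red ball (28 mm diameter) at the end of the lever, 66 mm from the hinge axis; the lever is a 10 mm steel rod
- switch (a joint): the lever's angle, rad: about -0.65 resting on the off side (leaning to the box's -x), 0 upright, +0.65 resting on the on side (leaning to +x). It is over-centre: its weighted ball falls to whichever side it is past upright. Under 2 N at the ball moves it.
- blue_panel: the blue-faced panel, same size as the yellow one; a bystander to leave alone. Origin: centre of its underside
- green_panel: the green-faced panel, same size as the yellow one; a bystander to leave alone. Origin: centre of its underside
- ochre_bottle: standing yellow paint bottle, 40 mm diameter, 110 mm high; bystander. Origin: centre of its underside
- white_bottle: standing white paint bottle with yellow cap, 44 mm diameter, 120 mm high; bystander. Origin: centre of its underside
- varnish_jar: closed amber jar with black cap, 64 mm diameter, 70 mm high; bystander. Origin: centre of its underside
- rinse_cup: white cup, 72 mm across, 85 mm high; bystander. Origin: centre of its underside
- paint_brush: flat brush with dark wooden handle, about 180 mm long, lying on the table; bystander. Origin: centre of its underside near its middle
Mind the look-alikes: they are no part of the job. What is shaped like the yellow_panel but pink is not meant.

How it is judged (in metres and radians):
On the way, in this order (a step that is already met when the one before it is completed fails the run):
1. the lamp switch lever rests on its on side (value of joint switch above 0.5 rad), for 0.2 s.
2. the yellow panel lies flat between the rails and is pressed home on the stops (z of yellow_panel in the frame of station below 0.011 m and y of yellow_panel in the frame of station between -0.007 and 0.007 m and angle between yellow_panel's own z axis and vertical below 0.08 rad and angle between the x axis of yellow_panel and the x axis of station, either way round below 0.08 rad and value of joint plunger above 0.0255 m and x of yellow_panel in the frame of station above 0.006 m and value of joint switch above 0.5 rad), for 0.3 s.
At the end, for the whole second after the job is handed in: Switch over 0.5 rad. Robot still pushing (over 2 N) the yellow panel, flat in the tray (5 mm, 0.08 rad), within 7 mm and 0.08 rad of the centre line, its centre past station x = 6 mm, plunger in over 25.5 mm, 1.5 to 50 N on the stops, at rest, for the last second (all of step 2 and contact force between yellow_panel and stops between 1.5 and 50 N and contact force between any of the fingers, the arm and yellow_panel above 2 N and linear speed of yellow_panel below 0.01 m/s); the arm keeps its last pose, push and grip.
It fails at once if another panel is moved more than 30 mm (distance of any of blue_panel, green_panel from where it was at the start of the episode above 0.03 m).
It fails at once if a bottle, the jar or the cup is moved more than 30 mm or knocked over (distance of any of ochre_bottle, white_bottle, varnish_jar, rinse_cup from where it was at the start of the episode above 0.03 m or angle between any of ochre_bottle, white_bottle, varnish_jar, rinse_cup's own z axis and vertical above 0.5 rad).
It fails at once if the paint brush is moved more than 30 mm (distance of paint_brush from where it was at the start of the episode above 0.03 m).
It also fails if it takes over 54 s, if anything falls off the work surface, if the arm or the gripper's body presses on something with over 40 N, if the wrist force passes 120 N, or if a joint passes its speed limit or range.

## Working session

There is one attempt and no reset: what is moved stays moved. The work goes in short steps, Python scripts to look and compute and a tool call to move; the robot and the scene stay as the last step left them, time stands still between calls to the robot, and variables do not carry over. Pictures are saved under pics/ and viewed, about 8 in all and at most 12, crops included, and the job is handed in when it is done.

Besides the shell and the picture viewer there is one more tool, called as name(argument=value, ...) on one line, values as JSON. send_rows: Moves the arm, as the interface text tells. Scaled input: -1 to 1 covers 0.025 m each way for a shift and 0.08 rad each way for a turn. Its arguments: {"type":"object","properties":{"moves":{"type":"array"},"gripper":{"type":"number"}},"required":["moves"]}

```bash
mkdir -p pics; cat > h.py <<'E'
import numpy as np, cv2
from station import env
def snap(n,f):
    p,d=env.snapshot(n); np.savez('pics/%s.npz'%f,p=p,d=d); cv2.imwrite('pics/%s.png'%f,p[:,:,::-1]); return p,d
def cam(n):
    c=env.calibration(n); f=210/np.tan(np.radians(c['vertical_fov'])/2); return c,f
def cloud(n,d):
    c,f=cam(n); v,u=np.mgrid[0:420,0:560]
    P=np.stack([(u-c['cx'])/f*d,-(v-c['cy'])/f*d,-d],-1)
    return P@np.array(c['attitude']).T+np.array(c['xyz'])
def ray(n,u,v,z):
    c,f=cam(n); r=np.array(c['attitude'])@np.array([(u-c['cx'])/f,-(v-c['cy'])/f,-1]); o=np.array(c['xyz'])
    return o+r*(z-o[2])/r[2]
E
python3 - <<'E'
from h import *
for n in('top','scene'):
    snap(n,n+'0'); print(env.calibration(n))
print(env.finger_overhang, env.observe())
E
```

```text
{'vertical_fov': 43.14920676122159, 'cx': 276.32769713696695, 'cy': 216.73496988423543, 'xyz': array([ 188.23651283,   -6.4745694 , 1871.13777365]), 'attitude': array([[-0.02346911,  0.9806348 , -0.19443402],
       [-0.99972291, -0.02337479,  0.00277971],
       [-0.00181897,  0.19444538,  0.98091166]])}
{'vertical_fov': 56.88474518422192, 'cx': 272.99690358606745, 'cy': 198.29541132791397, 'xyz': array([1048.89609451, -343.70720827,  971.83176622]), 'attitude': array([[ 0.5225767 , -0.7013718 ,  0.4847589 ],
       [ 0.85247369,  0.42034694, -0.31080067],
       [ 0.0142199 ,  0.57566139,  0.81756453]])}
11.0 {'clock': 0.1, 'qpos': array([ 1.0233922 ,  0.43518543,  0.0249991 ,  1.57397742, -0.01159188,
        1.1340066 , -0.07508968]), 'joint_velocities': array([-0.00176775, -0.00081553, -0.00012529, -0.00255614,  0.00127384,
        0.00060355, -0.00127929]), 'joint_torque': array([ 3.34533324e-03, -6.71753240e+01,  1.02828987e+00, -3.16900063e+01,
        1.58065878e-02,  7.25354184e-03,  5.45984233e-05]), 'position': array([ 268.68185115, -563.82953264,  241.59587563]), 'orientation': array([[ 9.02728675e-01,  4.30209693e-01, -7.47145179e-04],
       [ 4.30210316e-01, -9.02727861e-01,  1.22155123e-03],
       [-1.48945590e-04, -1.42415889e-03, -9.99998975e-01]]), 'contact_force': array([-0.50931678, -0.42682876,  0.46165495]), 'moment': array([ 0.08151766, -0.06336044, -0.02597952]), 'grip_width': 85.68024081148253}
```

View pics/top0.png

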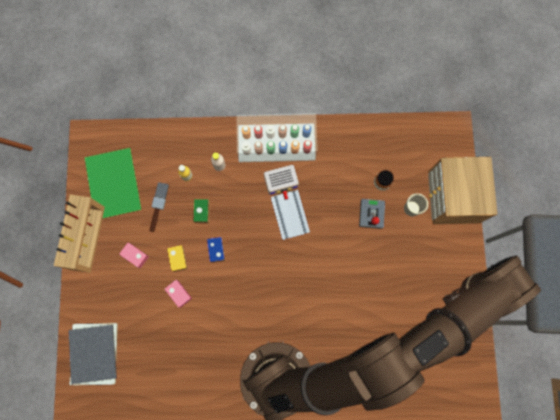

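View pics/scene0.png

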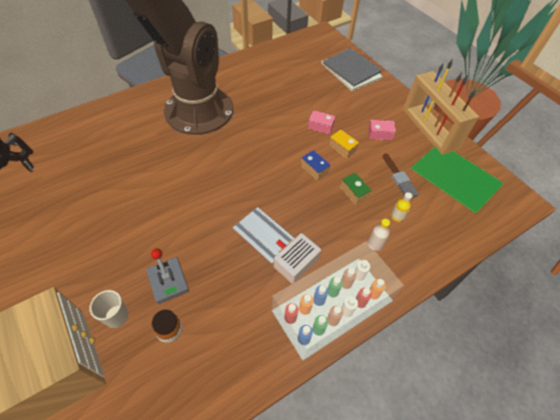

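The top view shows the yellow panel at (177,258), the blue one at (216,250), and pink look-alikes at (133,255) and (177,293). The station runs from (295,235) to (282,178), pushing up the image. The switch is at (373,213), with its red ball at (375,221) and green mark at (372,202). The scene view agrees with this.

```bash
cat >> h.py <<'E'
def comps(hsv,lo,hi,box,amin=6):
    m=cv2.inRange(hsv,lo,hi); k=np.zeros_like(m); x0,y0,x1,y1=box; k[y0:y1,x0:x1]=255; m&=k
    n,l,s,c=cv2.connectedComponentsWithStats(m)
    return [(l==i,s[i],c[i]) for i in range(1,n) if s[i,4]>=amin]
E
python3 - <<'E'
from h import *
B={'top':dict(yel=(160,240,195,275),blue=(205,235,228,265),green=(190,195,212,225),ball=(360,195,390,230),gmark=(360,195,390,230),plung=(270,180,300,205),tray=(265,180,315,240),box=(355,195,390,232)),
'scene':dict(yel=(325,125,362,160),blue=(298,148,332,180),ball=(145,245,168,265),gmark=(155,280,185,300),plung=(270,235,292,255),tray=(225,200,305,270),box=(140,255,192,305))}
R=dict(yel=((20,120,100),(35,255,255)),blue=((105,120,60),(130,255,255)),green=((40,80,40),(85,255,255)),ball=((0,150,90),(6,255,255)),gmark=((40,80,40),(85,255,255)),plung=((0,150,90),(6,255,255)),tray=((85,5,120),(125,70,255)),box=((90,0,50),(140,70,140)))
for n in('top','scene'):
    D=np.load('pics/%s0.npz'%n); h=cv2.cvtColor(D['p'],cv2.COLOR_RGB2HSV); W=cloud(n,D['d'])
    for k,b in B[n].items():
        for m,s,c in comps(h,*R[k],b,8 if k!='tray' and k!='box' else 60):
            P=W[m]; z=np.percentile(P[:,2],[10,50,90]).round(); 
            r=cv2.minAreaRect(P[:,:2].astype(np.float32))
            print(n,k,'px',c.round(1),'A',s[4],'mean',P.mean(0).round(1),'med',np.median(P,0).round(1),'z',z,'rect',np.round(r[0]),np.round(r[1]),round(r[2],1))
p=np.load('pics/top0.npz')['p']; q=np.load('pics/scene0.npz')['p']
a=cv2.resize(p[160:280,160:320],(560,420),interpolation=3);b=cv2.resize(p[190:240,350:400],(240,240),interpolation=3)
c=cv2.resize(q[195:285,225:325],(400,360),interpolation=3);d=cv2.resize(q[240:310,135:195],(309,360),interpolation=3)
o=np.zeros((600,800,3),np.uint8);o[:240,:320]=cv2.resize(p[160:280,160:320],(320,240),interpolation=3);o[:240,330:570]=b;o[240:600,:400]=c;o[240:600,410:719]=d
cv2.imwrite('pics/c1.png',o[:,:,::-1])
E
```

```text
top yel px [176.7 258.3] A 340 mean [410.6 333.3  57.9] med [410.  334.9  43.5] z [35. 43. 50.] rect [302. 201.] [465.  85.] 50.9
top blue px [215.2 248.9] A 250 mean [440.8 202.   51.2] med [441.7 203.3  43.7] z [38. 44. 49.] rect [323. 124.] [369.  69.] 33.5
top green px [200.7 210. ] A 286 mean [580.9 253.8  44. ] med [580.1 252.7  43.7] z [37. 44. 51.] rect [582. 254.] [48. 81.] 89.9
top ball px [374.8 220.1] A 39 mean [ 519.3 -345.1  102.5] med [ 518.1 -345.5  102.2] z [ 97. 102. 110.] rect [ 520. -345.] [21. 22.] 4.6
top gmark px [372.8 202.1] A 38 mean [ 598.2 -355.7   28.5] med [ 597.4 -355.7   29.6] z [21. 30. 36.] rect [ 599. -356.] [17. 29.] 7.5
top plung px [284.7 193.8] A 24 mean [634.7 -43.4  34.7] med [636.6 -44.3  35.1] z [30. 35. 40.] rect [633. -41.] [14. 28.] 88.7
top tray px [289.9 215. ] A 1094 mean [561.4 -60.1  16. ] med [562.6 -61.5   7.3] z [ 1.  7. 15.] rect [420. -62.] [460. 120.] 1.2
top box px [370.9 212.6] A 373 mean [ 557.1 -344.2   44.3] med [ 560.9 -336.4   28.4] z [22. 28. 39.] rect [ 380. -218.] [110. 560.] 53.4
scene yel px [344.  139.5] A 275 mean
[... 214 characters left out ...]
0. 853.] 50.9
scene ball px [155.9 253.4] A 88 mean [ 526.1 -349.9  101.4] med [ 526.5 -349.8  102.2] z [ 95. 102. 106.] rect [ 525. -350.] [24. 21.] 73.9
scene gmark px [170.4 290. ] A 61 mean [ 599.2 -357.7   29.7] med [ 599.2 -357.5   29.4] z [28. 29. 32.] rect [ 600. -358.] [29. 14.] 87.5
scene plung px [280.5 243.7] A 33 mean [633.1 -49.3  34.7] med [632.8 -49.4  34.6] z [32. 35. 37.] rect [633. -49.] [23. 10.] 10.0
scene tray px [262.  232.8] A 1275 mean [565.  -68.1  10.8] med [562.9 -68.8   6.4] z [ 4.  6. 12.] rect [ 782. -152.] [156. 639.] 68.0
scene box px [166.2 279. ] A 709 mean [ 565.4 -355.    29.8] med [ 568.4 -357.9   28.2] z [26. 28. 31.] rect [ 780. -368.] [ 83. 533.] 86.3
```

View pics/c1.png

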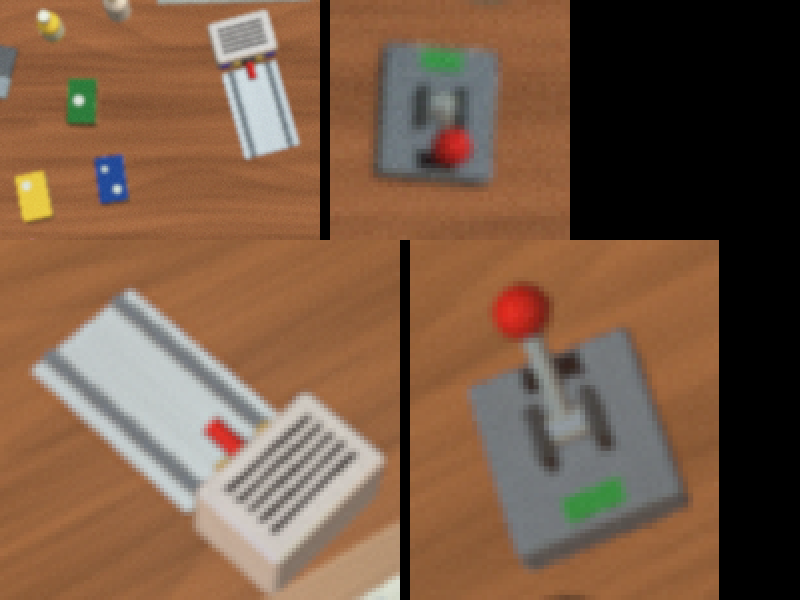

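send_rows(moves=[{"translation":[0.75,0.9,-0.2],"yaw":0},{"translation":[0.75,0.9,-0.4],"yaw":0},{"translation":[0.75,0.9,-0.6],"yaw":0},{"translation":[0.75,0.9,-0.6],"yaw":0},{"translation":[0.75,0.9,-0.6],"yaw":0},{"translation":[0.75,0.9,-0.6],"yaw":0},{"translation":[0.75,0.9,-0.6],"yaw":0},{"translation":[0.75,0.9,-0.6],"yaw":0}], gripper=0)

```text
clock: 1.1
position: [419.2, -383.3, 136.6]
orientation: [[0.903, 0.43, -0.0], [0.43, -0.903, 0.0], [-0.0, -0.001, -1.0]]
contact_force: [0.1, 0.0, 0.3]
grip_width: 0.1
```

```bash
python3 - <<'E'
from h import *
# ray-based refinement from first pictures
def rect(n,m,z):
    v,u=np.nonzero(m); P=np.array([ray(n,a,b,z)[:2] for a,b in zip(u,v)])
    r=cv2.minAreaRect(P.astype(np.float32)); C=P-P.mean(0); w,V=np.linalg.eigh(C.T@C); a=V[:,1]
    return P.mean(0).round(1),np.round(r[0],1),np.round(r[1],1),'yaw',round(float(np.arctan2(a[1],a[0])%np.pi),3)
for n,b,pb,tb,sb in(('top',(160,240,195,275),(270,180,300,205),(265,165,315,240),(355,195,390,232)),('scene',(325,125,362,152),(270,235,292,255),(225,200,325,275),(140,255,192,305))):
    D=np.load('pics/%s0.npz'%n); h=cv2.cvtColor(D['p'],cv2.COLOR_RGB2HSV); W=cloud(n,D['d'])
    ym=cv2.inRange(h,(22,100,90),(35,255,255)); k=np.zeros_like(ym); k[b[1]:b[3],b[0]:b[2]]=1
    ym=cv2.morphologyEx(ym*k,cv2.MORPH_CLOSE,np.ones((5,5)))
    print(n,'yellow',rect(n,ym,44))
    k=np.zeros_like(ym); k[tb[1]:tb[3],tb[0]:tb[2]]=1
    wood=((h[...,0]<20)&(h[...,1]>90))
    m=(k>0)&~wood&(W[...,2]<18)&(h[...,1]<90)
    nn,l,s,c=cv2.connectedComponentsWithStats(m.astype(np.uint8)); i=1+np.argmax(s[1:,4]); print(n,'tray',rect(n,l==i,8),s[i])
    k[:]=0;k[sb[1]:sb[3],sb[0]:sb[2]]=1
    m=(k>0)&~wood&(abs(W[...,2]-28)<10); nn,l,s,c=cv2.connectedComponentsWithStats(m.astype(np.uint8)); i=1+np.argmax(s[1:,4]); print(n,'swbox',rect(n,l==i,28))
    m=comps(h,(0,150,90),(6,255,255),pb)[0]; print(n,'plung',ray(n,*m[2],34).round(1))
    k[:]=0;k[165:200,255:310]=(n=='top'); 
    if n=='scene':k[230:285,265:325]=1
    m=(k>0)&(abs(W[...,2]-58)<8)&~wood; m=cv2.morphologyEx(m.astype(np.uint8),cv2.MORPH_OPEN,np.ones((3,3)));print(n,'housing',rect(n,m,58))
E
```

```text
top yellow (array([414. , 336.7]), array([414.2, 336.9]), array([81.2, 49.5]), 'yaw', 0.219)
top tray (array([564.2, -60.8]), array([569.1, -59.5]), array([171.4, 106.1]), 'yaw', 0.219) [ 271  188   39   52 1276]
top swbox (array([ 561.5, -349.2]), array([ 559.5, -350.2]), array([ 86.6, 100.9]), 'yaw', 2.846)
top plung [634.9 -43.4  34. ]
top housing (array([685.5, -27.2]), array([687. , -30.4]), array([ 75.1, 109.4]), 'yaw', 1.757)
scene yellow (array([417.7, 333.6]), array([417. , 334.3]), array([78.6, 48.8]), 'yaw', 0.188)Traceback (most recent call last):
  File "<stdin>", line 15, in <module>
  File "<stdin>", line 4, in rect
  File "h.py", line 12, in ray
    c,f=cam(n); r=np.array(c['attitude'])@np.array([(u-c['cx'])/f,-(v-c['cy'])/f,-1]); o=np.array(c['xyz'])
        ~~~^^^
  File "h.py", line 6, in cam
    c=env.calibration(n); f=210/np.tan(np.radians(c['vertical_fov'])/2); return c,f
ValueError: time passes only in moves, steps and waits
```

send_rows(moves=[{"translation":[0.4,0.8,-0.5],"yaw":0},{"translation":[0.5,0.75,-0.6],"yaw":0},{"translation":[0.6,0,-0.5],"yaw":0},{"translation":[0.6,0,0],"yaw":0},{"translation":[0.6,-0.04,0],"yaw":0},{"translation":[0.6,-0.08,0],"yaw":0},{"translation":[0.6,-0.08,0],"yaw":0},{"translation":[0.6,-0.08,0],"yaw":0}])

```text
clock: 2.1
position: [532.7, -352.8, 97.5]
orientation: [[0.903, 0.43, 0.001], [0.43, -0.903, -0.0], [0.001, 0.001, -1.0]]
contact_force: [-1.1, 0.3, 1.0]
grip_width: -0.1
```

send_rows(moves=[{"translation":[0.6,-0.08,0],"yaw":0},{"translation":[0.6,-0.08,0],"yaw":0},{"translation":[0.4,-0.08,0],"yaw":0},{"translation":[0,0,0],"yaw":0}])

```text
clock: 2.6
position: [572.2, -358.2, 97.1]
orientation: [[0.902, 0.431, 0.0], [0.431, -0.902, 0.0], [0.0, 0.0, -1.0]]
contact_force: [0.1, -0.7, -0.3]
grip_width: -0.1
```

```bash
sed -i 's/^def cam(n):/import functools\n@functools.cache\ndef cam(n):/' h.py; cat > m.py <<'E'
from h import *
def rect(n,m,z):
    v,u=np.nonzero(m); P=np.array([ray(n,a,b,z)[:2] for a,b in zip(u,v)])
    r=cv2.minAreaRect(P.astype(np.float32)); C=P-P.mean(0); w,V=np.linalg.eigh(C.T@C); a=V[:,1]
    return P.mean(0).round(1),np.round(r[0],1),np.round(r[1],1),round(r[2],1),'yaw',round(float(np.arctan2(a[1],a[0])%np.pi),3)
E
python3 - <<'E'
from m import *
p,d=snap('scene','scene1'); h=cv2.cvtColor(p,cv2.COLOR_RGB2HSV);W=cloud('scene',d)
for m,s,c in comps(h,(0,150,90),(6,255,255),(130,230,215,320)): print('ball',c.round(),np.median(W[m],0).round())
D=np.load('pics/scene0.npz');n='scene'; h=cv2.cvtColor(D['p'],cv2.COLOR_RGB2HSV); W=cloud(n,D['d'])
wood=((h[...,0]<20)&(h[...,1]>90)); k=np.zeros(wood.shape,bool)
k[195:285,225:325]=1
m=k&~wood&(W[...,2]<25)&(h[...,1]<90);nn,l,s,c=cv2.connectedComponentsWithStats(m.astype(np.uint8)); i=1+np.argmax(s[1:,4]); print('tray',rect(n,l==i,8),s[i])
m=k&~wood&(abs(W[...,2]-58)<5);m=cv2.morphologyEx(m.astype(np.uint8),cv2.MORPH_OPEN,np.ones((3,3)));print('housing',rect(n,m,58))
c=comps(h,(0,150,90),(6,255,255),(270,235,292,255))[0][2]; print('plung',ray(n,*c,34).round(1))
# rails, dark grey stripes, both views: line fit at z=12
for n,b in(('top',(265,185,315,240)),('scene',(225,200,300,275))):
    D=np.load('pics/%s0.npz'%n);h=cv2.cvtColor(D['p'],cv2.COLOR_RGB2HSV)
    for m,s,c in comps(h,(80,20,60),(130,110,160),b,25):
        v,u=np.nonzero(m);P=np.array([ray(n,x,y,12)[:2] for x,y in zip(u,v)],np.float32)
        f=cv2.fitLine(P,cv2.DIST_HUBER,0,.01,.01).ravel(); print(n,'rail',s,f.round(3),'yaw',np.arctan(f[1]/f[0]).round(3),P.min(0),P.max(0))
E
```

```text
ball [165. 280.] [ 605. -358.  103.]
tray (array([564.4, -66.6]), array([567.5, -64.4]), array([163.5, 106.7]), 15.0, 'yaw', 0.182) [ 233  207   63   57 1641]
housing (array([691.3, -36.3]), array([690.6, -35.5]), array([ 74. , 109.8]), 14.3, 'yaw', 1.836)
plung [632.8 -49.1  34. ]
top rail [293 192  13  40  85] [ 9.7100e-01  2.3900e-01  5.7251e+02 -9.3530e+01] yaw 0.241 [ 502.7206  -112.51966] [646.1182  -73.79822]
top rail [275 197  13  40  84] [ 9.71000e-01  2.39000e-01  5.56726e+02 -2.71060e+01] yaw 0.241 [486.2817   -47.912632] [629.177     -8.498935]
```

View pics/scene1.png

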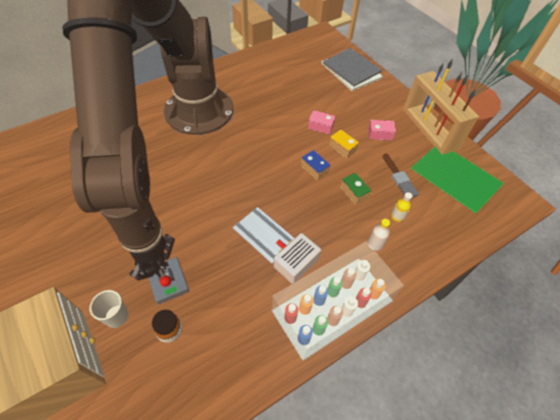

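The lever is over: the ball is now at x≈605, on the green side. I'll lift and travel to the yellow panel.

send_rows(moves=[{"translation":[-0.6,0,0.4],"yaw":0},{"translation":[-0.3,0,1],"yaw":0},{"translation":[-0.2,0.5,1],"yaw":0},{"translation":[-0.2,1,1],"yaw":0},{"translation":[-0.2,1,0.5],"yaw":-0.5},{"translation":[-0.2,1,0],"yaw":-0.5},{"translation":[-0.2,1,0],"yaw":-0.5},{"translation":[-0.2,1,0],"yaw":-0.5}], gripper=1)

```text
clock: 3.65
position: [517.2, -220.7, 195.7]
orientation: [[0.96, 0.279, 0.0], [0.279, -0.96, -0.001], [0.0, 0.001, -1.0]]
contact_force: [0.4, 0.2, -0.6]
grip_width: 85.3
```

send_rows(moves=[{"translation":[-0.2,1,0],"yaw":-0.5},{"translation":[-0.2,1,0],"yaw":-0.5},{"translation":[-0.2,1,0],"yaw":0},{"translation":[-0.2,1,0],"yaw":0},{"translation":[-0.2,1,0],"yaw":0},{"translation":[-0.2,1,0],"yaw":0},{"translation":[-0.2,1,0],"yaw":0},{"translation":[-0.2,1,0],"yaw":0}])

```text
clock: 4.65
position: [477.4, -21.2, 195.5]
orientation: [[0.979, 0.202, 0.001], [0.202, -0.979, -0.001], [0.0, 0.001, -1.0]]
contact_force: [0.6, 0.6, -0.1]
grip_width: 85.3
```

send_rows(moves=[{"translation":[-0.2,1,0],"yaw":0},{"translation":[-0.2,1,0],"yaw":0},{"translation":[-0.2,1,0],"yaw":0},{"translation":[-0.2,1,0],"yaw":0},{"translation":[-0.2,1,0],"yaw":0},{"translation":[-0.2,1,0],"yaw":0},{"translation":[-0.2,1,0],"yaw":0},{"translation":[0,0,0],"yaw":0}])

```text
clock: 5.65
position: [442.7, 154.8, 195.4]
orientation: [[0.979, 0.206, 0.001], [0.206, -0.979, 0.0], [0.001, -0.0, -1.0]]
contact_force: [0.3, -0.6, 0.1]
grip_width: 85.4
```

send_rows(moves=[{"translation":[-0.14,0.9,0],"yaw":0},{"translation":[-0.14,0.9,0],"yaw":0},{"translation":[-0.14,0.9,0],"yaw":0},{"translation":[-0.14,0.9,0],"yaw":0},{"translation":[-0.14,0.9,-0.5],"yaw":0},{"translation":[-0.14,0.9,-1],"yaw":0},{"translation":[-0.14,0.9,-1],"yaw":0},{"translation":[-0.1,0.92,-0.5],"yaw":0}])

```text
clock: 6.65
position: [416.8, 332.7, 119.0]
orientation: [[0.979, 0.202, -0.0], [0.202, -0.979, -0.002], [-0.001, 0.002, -1.0]]
contact_force: [0.6, 0.5, 0.3]
grip_width: 85.5
```

```bash
python3 - <<'E'
from m import *
print(env.observe()['position'])
p,d=snap('scene','scene2');snap('top','top2')
q=np.load('pics/top2.npz')['p']
o=np.hstack([cv2.resize(p[60:220,260:420],(400,400),interpolation=3),cv2.resize(q[200:310,120:230],(400,400),interpolation=3)])
cv2.imwrite('pics/c2.png',o[:,:,::-1])
E
```

```text
[416.82442078 332.67334918 119.01000135]
```

View pics/c2.png

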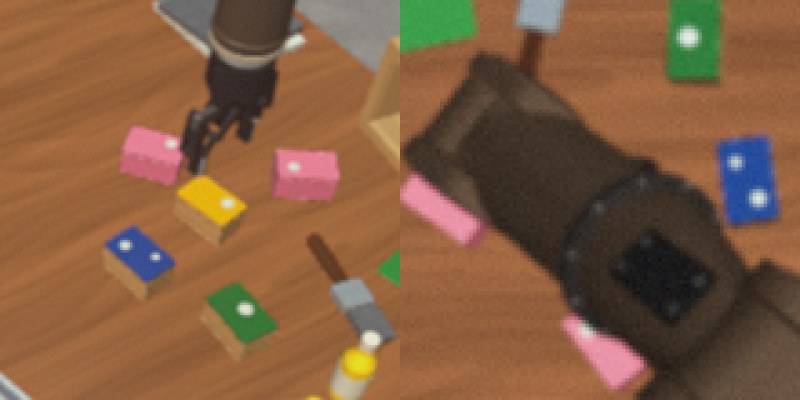

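The open fingers are straddling the line of the yellow panel, with the pink ones clear. Next I descend and grip.

send_rows(moves=[{"translation":[0,0.1,-0.8],"yaw":0},{"translation":[0,0,-0.8],"yaw":0},{"translation":[0,0,-0.8],"yaw":0},{"translation":[0,0,-0.8],"yaw":0},{"translation":[0,0,-0.55],"yaw":0},{"translation":[0,0,0],"yaw":0}])

```text
clock: 7.5
position: [417.0, 335.6, 25.8]
orientation: [[0.979, 0.202, -0.001], [0.202, -0.979, -0.001], [-0.001, 0.001, -1.0]]
contact_force: [0.0, 0.0, 0.2]
grip_width: 85.5
```

send_rows(moves=[{"translation":[0,0,0],"yaw":0},{"translation":[0,0,0],"yaw":0},{"translation":[0,0,0],"yaw":0},{"translation":[0,0,0],"yaw":0},{"translation":[0,0,0],"yaw":0},{"translation":[0,0,0],"yaw":0}], gripper=0)

```text
clock: 8.25
position: [417.4, 337.4, 27.0]
orientation: [[0.979, 0.203, 0.001], [0.203, -0.979, 0.001], [0.001, -0.001, -1.0]]
contact_force: [-0.5, -0.6, 5.8]
grip_width: 49.1
```

send_rows(moves=[{"translation":[0,0,0.3],"yaw":0},{"translation":[0,0,1],"yaw":0},{"translation":[0,0,1],"yaw":0},{"translation":[0,0,1],"yaw":0}])

```text
clock: 8.75
position: [416.8, 337.0, 109.9]
orientation: [[0.979, 0.203, 0.0], [0.203, -0.979, 0.0], [0.0, -0.0, -1.0]]
contact_force: [0.5, 1.4, -1.1]
grip_width: 48.9
```

send_rows(moves=[{"translation":[0.1,-0.5,0.3],"yaw":0.1},{"translation":[0.3,-1,0],"yaw":0.1},{"translation":[0.3,-1,0],"yaw":0.1},{"translation":[0.3,-1,0],"yaw":0.1},{"translation":[0.3,-1,0],"yaw":0.1},{"translation":[0.3,-1,0],"yaw":0},{"translation":[0.3,-1,0],"yaw":0},{"translation":[0.3,-1,0],"yaw":0}])

```text
clock: 9.75
position: [471.5, 147.5, 115.5]
orientation: [[0.97, 0.242, -0.001], [0.242, -0.97, -0.001], [-0.001, 0.001, -1.0]]
contact_force: [-0.1, -0.3, -0.6]
grip_width: 49.2
```

send_rows(moves=[{"translation":[0.3,-1,0],"yaw":0},{"translation":[0.3,-1,0],"yaw":0},{"translation":[0.3,-1,0],"yaw":0},{"translation":[0.3,-1,0],"yaw":0},{"translation":[0.3,-1,0],"yaw":0},{"translation":[0.4,-1,0],"yaw":0},{"translation":[0.4,-1,-0.5],"yaw":0},{"translation":[0.4,-1,-0.5],"yaw":0}])

```text
clock: 10.75
position: [538.8, -52.3, 90.3]
orientation: [[0.97, 0.242, -0.001], [0.242, -0.97, -0.0], [-0.001, 0.0, -1.0]]
contact_force: [0.9, 0.6, -1.3]
grip_width: 48.5
```

send_rows(moves=[{"translation":[0.4,-0.7,-0.5],"yaw":0},{"translation":[0.2,0,-0.2],"yaw":0},{"translation":[0,0,0],"yaw":0}])

```text
clock: 11.12
position: [554.3, -66.8, 73.1]
orientation: [[0.97, 0.243, -0.001], [0.243, -0.97, 0.001], [-0.001, -0.001, -1.0]]
contact_force: [-0.9, -0.2, -0.7]
grip_width: 49.3
```

```bash
python3 - <<'E'
from m import *
print(env.observe()['position'])
p,d=snap('scene','scene3');q,e=snap('top','top3')
o=np.hstack([cv2.resize(p[170:290,210:330],(400,400),interpolation=3),cv2.resize(q[160:250,245:335],(400,400),interpolation=3)])
cv2.imwrite('pics/c3.png',o[:,:,::-1])
E
```

```text
[554.28963185 -66.78861298  73.12317393]
```

View pics/c3.png

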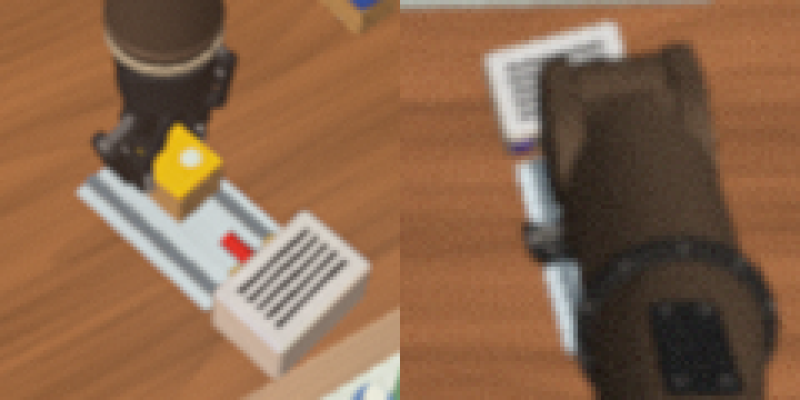

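The panel hangs level over the open part of the tray, with its leading end short of the plunger. I'll measure its lateral offset in the same camera as the station.

```bash
cat > off.py <<'E'
from m import *
import sys
f,z=sys.argv[1],float(sys.argv[2])
n='scene'; D=np.load('pics/%s.npz'%f); h=cv2.cvtColor(D['p'],cv2.COLOR_RGB2HSV)
yaw=.245; R=np.array([[np.cos(yaw),np.sin(yaw)],[-np.sin(yaw),np.cos(yaw)]])
O=np.array([690.6,-35.5])-95.5*R[0]
m=cv2.inRange(h,(21,150,120),(35,255,255)); m[:170]=0;m[290:]=0;m[:,:210]=0;m[:,330:]=0
m=cv2.morphologyEx(m,cv2.MORPH_CLOSE,np.ones((5,5)))
v,u=np.nonzero(m);print(len(u),np.median(cloud(n,D['d'])[m>0][:,2]))
P=np.array([ray(n,a,b,z)[:2] for a,b in zip(u,v)]);Q=(P-O)@R.T
print('x',np.percentile(Q[:,0],[0,5,50,95,100]).round(1),'y all',np.percentile(Q[:,1],[0,2,98,100]).round(1))
for x in np.arange(Q[:,0].max()-28,Q[:,0].max(),4):
    s=Q[abs(Q[:,0]-x)<2.5]; print(round(x,1),s[:,1].min().round(1),s[:,1].max().round(1),len(s))
print('tcp st',R@(env.observe()['position'][:2]-O))
ref=np.load('pics/scene0.npz'); h0=cv2.cvtColor(ref['p'],cv2.COLOR_RGB2HSV)
v,u=np.nonzero(cv2.inRange(h0,(85,5,150),(125,70,255))[:, :]);k=(u>225)&(u<305)&(v>200)&(v<272)
Q=(np.array([ray(n,a,b,6)[:2] for a,b in zip(u[k],v[k])])-O)@R.T
for x in range(-90,20,15):
    s=np.sort(Q[abs(Q[:,0]-x)<3][:,1]); print('tray',x,s[[0,-1]].round(1),'gaps',[(s[i].round(1),s[i+1].round(1)) for i in np.nonzero(np.diff(s)>2.5)[0]])
E
python3 off.py scene3 90
```

```text
245 89.88919041871668
x [-58.5 -51.8 -29.   -7.6  -5.4] y all [-24.1 -22.6  26.4  28.3]
-33.4 -23.2 28.3 29
-29.4 -23.5 25.6 23
-25.4 -23.8 25.2 19
-21.4 -24.1 24.9 23
-17.4 -22.5 24.5 27
-13.4 -22.8 26.4 31
-9.4 -22.8 26.0 30
tcp st [-44.26559569   2.93363463]
tray -90 [-43.9  48.4] gaps [(np.float64(-37.4), np.float64(-22.4)), (np.float64(28.1), np.float64(46.3))]
tray -75 [-44.6  49.7] gaps [(np.float64(-34.0), np.float64(-23.4)), (np.float64(29.5), np.float64(44.8))]
tray -60 [-43.2  50.7] gaps [(np.float64(-37.0), np.float64(-24.2)), (np.float64(30.2), np.float64(46.1))]
tray -45 [-43.9  47.1] gaps [(np.float64(-35.4), np.float64(-22.9)), (np.float64(3.0), np.float64(7.1)), (np.float64(29.1), np.float64(44.6))]
tray -30 [-42.7  50.4] gaps [(np.float64(-34.1), np.float64(-23.7)), (np.float64(30.1), np.float64(45.6))]
tray -15 [-43.4  48.9] gaps [(np.float64(-37.0), np.float64(-22.7)), (np.float64(0.9), np.float64(5.3)), (np.float64(29.1), np.float64(44.4))]
tray 0 [-44.2  49.8] gaps [(np.float64(-36.0), np.float64(-23.4)), (np.float64(30.1), np.float64(45.4))]
tray 15 [-42.9  48.3] gaps [(np.float64(-36.9), np.float64(-24.4)), (np.float64(-24.1), np.float64(-20.2)), (np.float64(0.9), np.float64(24.4)), (np.float64(31.1), np.float64(43.9))]
```

send_rows(moves=[{"translation":[-0.02,0.06,-0.4],"yaw":0},{"translation":[0,0,-0.4],"yaw":0},{"translation":[0,0,-0.4],"yaw":0},{"translation":[0,0,-0.24],"yaw":0},{"translation":[0,0,-0.08],"yaw":0},{"translation":[0,0,0],"yaw":0}])

```text
clock: 11.98
position: [553.9, -66.5, 35.5]
orientation: [[0.97, 0.242, -0.0], [0.242, -0.97, -0.0], [-0.0, 0.0, -1.0]]
contact_force: [0.3, 0.7, -0.5]
grip_width: 48.8
```

```bash
python3 - <<'E'
from m import *
o=env.observe();print(o['position'],o['contact_force'])
p,d=snap('scene','scene4')
cv2.imwrite('pics/c4.png',cv2.resize(p[170:290,210:330],(600,600),interpolation=3)[:,:,::-1])
E
python3 off.py scene4 51 | head -12
```

```text
[553.93945158 -66.49007146  35.52124161] [ 0.2656684   0.69434298 -0.47339027]
226 52.07300044368981
x [-58.4 -52.4 -29.9  -8.3  -5.7] y all [-23.1 -21.3  27.8  29.4]
-33.7 -20.9 27.6 23
-29.7 -23.1 27.2 20
-25.7 -21.5 24.9 18
-21.7 -21.7 24.6 23
-17.7 -22.0 24.2 25
-13.7 -22.3 25.8 28
-9.7 -22.3 25.5 27
-5.7 -18.4 23.1 11
tcp st [-44.45353022   3.05277102]
tray -90 [-43.9  48.4] gaps [(np.float64(-37.4), np.float64(-22.4)), (np.float64(28.1), np.float64(46.3))]
```

View pics/c4.png

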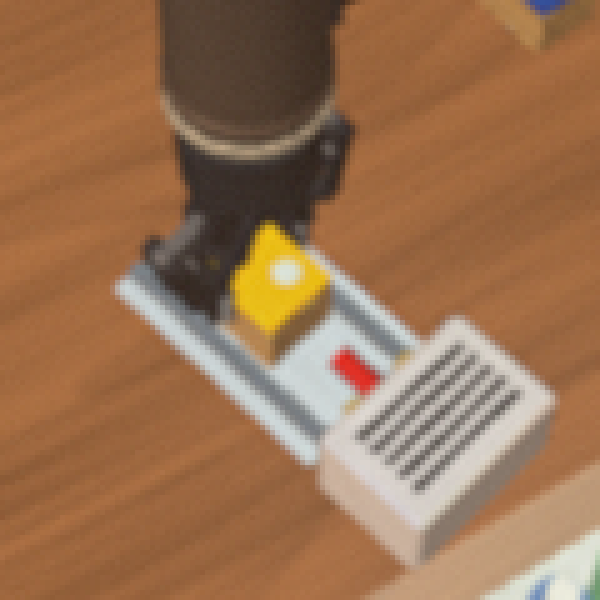

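The panel is between the rails, about 1 mm off centre and about 2 mm above the floor, with no side force. I'll lower it until it touches.

send_rows(moves=[{"translation":[-0.01,0.04,-0.04],"yaw":0},{"translation":[0,0,-0.04],"yaw":0},{"translation":[0,0,0],"yaw":0}])

```text
clock: 12.4
position: [553.7, -65.5, 33.6]
orientation: [[0.97, 0.242, 0.0], [0.242, -0.97, -0.0], [0.0, 0.0, -1.0]]
contact_force: [-0.6, -1.1, -1.2]
grip_width: 49.0
```

send_rows(moves=[{"translation":[0,0,-0.04],"yaw":0},{"translation":[0,0,0],"yaw":0}])

```text
clock: 12.65
position: [553.7, -65.5, 33.1]
orientation: [[0.97, 0.242, 0.0], [0.242, -0.97, -0.0], [0.0, 0.0, -1.0]]
contact_force: [-2.5, 0.4, 4.9]
grip_width: 48.7
```

send_rows(moves=[{"translation":[0,0,-0.04],"yaw":0},{"translation":[0,0,0],"yaw":0}])

```text
clock: 12.9
position: [553.7, -65.5, 33.0]
orientation: [[0.97, 0.242, 0.001], [0.242, -0.97, -0.0], [0.0, 0.0, -1.0]]
contact_force: [-5.9, -0.4, 19.3]
grip_width: 49.3
```

send_rows(moves=[{"translation":[0,0,0.04],"yaw":0},{"translation":[0.39,0.097,0],"yaw":0},{"translation":[0.39,0.097,0],"yaw":0},{"translation":[0.39,0.097,0],"yaw":0},{"translation":[0,0,0],"yaw":0}])

```text
clock: 13.52
position: [582.8, -58.7, 33.1]
orientation: [[0.97, 0.242, -0.001], [0.242, -0.97, -0.001], [-0.001, 0.001, -1.0]]
contact_force: [-5.8, -1.3, 9.3]
grip_width: 49.2
```

send_rows(moves=[{"translation":[0.2,0.05,0],"yaw":0},{"translation":[0.2,0.05,0],"yaw":0},{"translation":[0,0,0],"yaw":0}])

```text
clock: 13.9
position: [589.1, -57.2, 33.1]
orientation: [[0.97, 0.241, -0.007], [0.241, -0.971, -0.002], [-0.008, 0.0, -1.0]]
contact_force: [-18.6, -3.4, 24.3]
grip_width: 48.9
```

send_rows(moves=[{"translation":[0,0,0.05],"yaw":0},{"translation":[0,0,0],"yaw":0},{"translation":[0,0,0],"yaw":0}])

```text
clock: 14.28
position: [590.1, -57.0, 33.3]
orientation: [[0.97, 0.241, -0.006], [0.241, -0.97, -0.001], [-0.006, 0.0, -1.0]]
contact_force: [-9.5, -3.2, 8.2]
grip_width: 49.1
```

send_rows(moves=[{"translation":[0.2,0.05,0.01],"yaw":0},{"translation":[0.2,0.05,0.01],"yaw":0},{"translation":[0,0,0],"yaw":0}])

```text
clock: 14.65
position: [599.6, -54.6, 33.4]
orientation: [[0.97, 0.241, -0.007], [0.241, -0.97, -0.002], [-0.007, -0.0, -1.0]]
contact_force: [-10.8, -4.4, 4.9]
grip_width: 49.0
```

send_rows(moves=[{"translation":[0.1,0.025,0.02],"yaw":0},{"translation":[0.1,0.025,0],"yaw":0},{"translation":[0,0,0],"yaw":0}])

```text
clock: 15.02
position: [603.5, -53.6, 33.5]
orientation: [[0.97, 0.241, -0.009], [0.241, -0.971, -0.002], [-0.009, -0.0, -1.0]]
contact_force: [-12.0, -3.8, 4.9]
grip_width: 49.1
```

send_rows(moves=[{"translation":[0.08,0.02,0],"yaw":0},{"translation":[0,0,0],"yaw":0}])

```text
clock: 15.28
position: [605.2, -53.2, 33.5]
orientation: [[0.97, 0.241, -0.009], [0.241, -0.971, -0.002], [-0.01, -0.0, -1.0]]
contact_force: [-13.8, -4.1, 7.2]
grip_width: 49.3
```

send_rows(moves=[{"translation":[0.08,0.02,0],"yaw":0},{"translation":[0,0,0],"yaw":0}])

```text
clock: 15.52
position: [606.9, -52.8, 33.5]
orientation: [[0.97, 0.241, -0.01], [0.241, -0.971, -0.002], [-0.01, -0.0, -1.0]]
contact_force: [-15.3, -3.9, 6.9]
grip_width: 49.0
```

send_rows(moves=[{"translation":[0.06,0.015,0],"yaw":0},{"translation":[0,0,0],"yaw":0}])

```text
clock: 15.78
position: [608.1, -52.5, 33.5]
orientation: [[0.97, 0.241, -0.011], [0.241, -0.971, -0.002], [-0.011, -0.0, -1.0]]
contact_force: [-16.4, -4.3, 8.2]
grip_width: 48.9
```

send_rows(moves=[{"translation":[0.06,0.015,0],"yaw":0},{"translation":[0,0,0],"yaw":0}])

```text
clock: 16.02
position: [608.2, -52.4, 33.4]
orientation: [[0.971, 0.241, -0.013], [0.241, -0.971, -0.003], [-0.013, -0.0, -1.0]]
contact_force: [-20.6, -4.3, 13.8]
grip_width: 49.0
```

Motion stopped at x≈608 while the force rose, so the panel is on the stops. I'll add a little more push, ease the downforce and check.

send_rows(moves=[{"translation":[0.04,0.01,0.03],"yaw":0},{"translation":[0,0,0],"yaw":0},{"translation":[0,0,0],"yaw":0},{"translation":[0,0,0],"yaw":0}])

```text
clock: 16.52
position: [608.3, -52.5, 33.6]
orientation: [[0.971, 0.24, -0.015], [0.24, -0.971, -0.003], [-0.015, -0.001, -1.0]]
contact_force: [-22.1, -5.2, 9.6]
grip_width: 48.9
```

```bash
python3 - <<'E'
from m import *
p,d=snap('scene','scene5');o=env.observe();print(o['position'],o['contact_force'])
h=cv2.cvtColor(p,cv2.COLOR_RGB2HSV);W=cloud('scene',d)
for m,s,c in comps(h,(0,150,90),(6,255,255),(130,230,215,320)): print('ball',c.round(),np.median(W[m],0).round())
cv2.imwrite('pics/c5.png',cv2.resize(p[170:290,210:330],(600,600),interpolation=3)[:,:,::-1])
E
python3 off.py scene5 50 | head -11
```

```text
[608.24855388 -52.43127688  33.56199327] [-21.22554167  -4.74514953  10.1635331 ]
ball [165. 281.] [ 605. -359.  102.]
220 49.69082806264373
x [-27.5   9.4  29.6  48.6  52.1] y all [-22.9 -22.   27.1  28.7]
24.1 -22.4 27.3 26
28.1 -22.7 25.0 21
32.1 -22.9 24.7 21
36.1 -22.9 24.3 25
40.1 -21.3 24.0 28
44.1 -21.6 25.6 30
48.1 -21.8 25.2 29
tcp st [11.50100006  3.54920045]
tray -90 [-43.9  48.4] gaps [(np.float64(-37.4), np.float64(-22.4)), (np.float64(28.1), np.float64(46.3))]
```

View pics/c5.png

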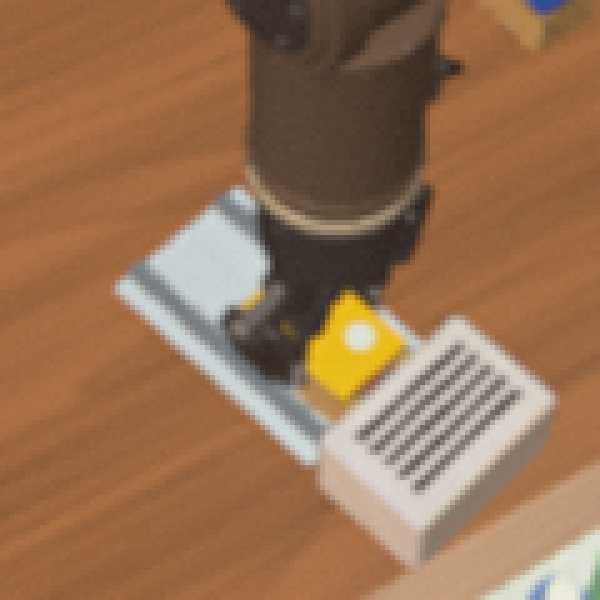

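The end is at station x≈50–52, centred to about 1 mm and flat, and the lever is still on. Axial force is about 22 N, against 10.5 N of spring plus friction, so I'm handing in.

```bash
python3 - <<'E'
from station import env
print(env.job_done()); o=env.observe(); print(o['clock'],o['position'],o['contact_force'])
E
```

```text
the job is handed in; nothing more can be done
None
the job is handed in; nothing more can be done
```

I flipped the lamp switch to its green side, then gripped the yellow panel and pressed it painted face up onto both brass stops. I handed in at about 16.5 s with the panel still held there; the hand-in gives no verdict.

**Switch:** the last picture shows the red ball at x≈605 mm, on the on side.

**Panel position:** its leading end measured at station x≈50–52 mm, about 1–2 mm off the centre line. The top face is at about 50 mm, so it lies flat. The tool had pitched by about 0.015 rad, well inside the 0.08 limit.

**Force:** the wrist read about 22 N along the push. With 10.5 N of spring and some friction, I estimate about 8 N on the stops. There was also about 10 N of downward press on the tray. While seating and starting to push the panel, that press briefly read 19–24 N, and I eased it off.

**Disagreement:** the two cameras differed by 3–7 mm in absolute position. I averaged them for the approach and used only the scene camera, relative to the tray, for the final alignment.

I did not re-measure the other panels, bottles, jar, cup and brush. Nothing in the moves or later pictures suggested any contact with them.

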